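# Switch on the hot plate at its guarded toggle

### The job

Switch on the hot plate at the box with the red guard: with a fingertip, lift the red guard up and back, push the toggle beneath it fully over towards the rear of the box while the guard is held up, then let the guard drop shut. Pick nothing up, do not shove the box about, and leave the box with the blue guard, the bottle, the jar and the beaker as they are.

Things in the scene. Friction and masses are not known exactly. Their poses are not given: they have to be found in the camera images.
- red_box: off-white switch box with the red see-through guard, 112 (x) x 120 (y) x 60 mm high, 3 kg, loose on rubber feet, turned up to 0.3 rad. Origin: centre of its underside; box x points from its vented front (robot side) to its rear, z up. Panel = flat top, 60 mm up; toggle and guard on its mid line (y = 0), 5 mm high fittings either side of the guard
- red_guard (a joint): opening of the red guard, rad: 0 shut, grows as its front swings up and back over the rear hinge, stop at 1.5. Light, weakly sprung (0.02 N m shut, 0.04 at most): under 1 N up at the lip lifts it; it stays up nowhere and falls shut once nothing holds it. A level push on its front binds; lift it from below the lip, then it can rest on a sloping finger while the tip works the toggle
- red_hinge (a point): middle of the red guard's hinge axis, which runs along box y; box x = 0, z = 68 mm. The guard is a cover 56 mm wide, walls 3 mm: front, sides and roof, open below and at the rear. Shut, it reaches 56 mm forward of this axis (front wall's outside at box x = -56 mm) and spans 2 to 58 mm above the panel
- red_lip (a point): middle of the underside of the finger bead, a round bar 8 mm thick and as wide as the guard, along the edge of a 3 mm ledge at the foot of the guard's front wall; moves with the guard. Shut: box x = -70 mm, y = 0, z = 61 mm, so the bead overhangs the box's front face (x = -56 mm) by 10 to 18 mm, free space under it down to the bench; 70 mm forward of and 7 mm below the hinge axis
- red_toggle (a joint): toggle under the red guard, rad: 0 = off, leaning 0.3 rad to the box's front (may start up to 0.06); 0.6 = on, leaning 0.3 rad to its rear; stops at both. Pivot at box x = -32 mm, z = 60 mm. Steel rod 6 mm thick, white ball end 10 mm. Takes about 1 N at the ball, does not snap, stays where left. The shut guard clears it in every position
- red_tip (a point): centre of the ball end of the toggle under the red guard, 45 mm from its pivot; moves with it: box x = -45 mm off, -19 mm on, 43 mm above the panel at both
- blue_box: the like switch box with the blue see-through guard, same sizes and parts; not to be switched. Origin: centre of its underside
- blue_guard (a joint): opening angle of the blue guard, rad, 0 = shut
- blue_toggle (a joint): angle of the toggle under the blue guard, rad, 0 = off (may start up to 0.06)
- bottle: amber glass bottle with a black cap, 50 mm across, 120 mm high, loose, between the boxes; origin: centre of its underside
- jar: white jar with an orange cap, 66 mm across, 100 mm high, loose; origin: centre of its underside
- beaker: glass beaker, 70 mm across, 90 mm high, loose; origin: centre of its underside

How it is judged (in metres and radians):
On the way, in this order (a step that is already met when the one before it is completed fails the run):
1. the red guard is lifted (more than 0.35 rad) with its toggle still off (value of joint red_guard above 0.35 rad and value of joint red_toggle below 0.25 rad).
2. the toggle is pushed over to on (more than 0.45 rad) with the guard up (more than 0.35 rad) (value of joint red_toggle above 0.45 rad and value of joint red_guard above 0.35 rad).
At the end, for the whole second after the job is handed in: the red box's toggle is on (above 0.45 of 0.6 rad), its guard has dropped shut (under 0.08 rad) and is at rest, the box is within 20 mm of where it stood, the blue box is within 15 mm of its place with guard shut and toggle off, and bottle, jar and beaker stand upright within 20 mm of their places (value of joint red_toggle above 0.45 rad and value of joint each of red_guard, blue_guard below 0.08 rad and velocity of joint red_guard below 0.1 rad/s and value of joint blue_toggle below 0.2 rad and distance of each of red_box, bottle, jar, beaker from where it was at the start of the episode below 0.02 m and distance of blue_box from where it was at the start of the episode below 0.015 m and angle between each of bottle, jar, beaker's own z axis and vertical below 0.1 rad); the robot touches nothing.
It fails at once if the red box is shoved more than 20 mm, lifted 8 mm or tipped (distance of red_box from where it was at the start of the episode above 0.02 m or height (world z) of red_box above 0.008 m or angle between red_box's own z axis and vertical above 0.1 rad).
It fails at once if the blue box is disturbed: shoved more than 15 mm, its guard lifted or its toggle moved (distance of blue_box from where it was at the start of the episode above 0.015 m or value of joint blue_guard above 0.3 rad or value of joint blue_toggle above 0.2 rad).
It fails at once if the bottle, the jar or the beaker is shoved more than 20 mm, tipped or lifted (distance of any of bottle, jar, beaker from where it was at the start of the episode above 0.02 m or angle between any of bottle, jar, beaker's own z axis and vertical above 0.25 rad or height (world z) of any of bottle, jar, beaker above 0.01 m).
It also fails if it takes over 45 s, if anything falls off the work surface, if the arm or the gripper's body presses on something with over 40 N, if the wrist force passes 120 N, or if a joint passes its speed limit or range.

### The arm

A 6-joint arm with a two-finger parallel gripper is mounted at the origin on the work surface. World frame = base frame: x ahead of the robot, y to its left, z up, the work surface at z = 0. Lengths are in m, angles in degrees, forces in N, time in s.
With the tool pointing down it reaches from about 0.325 to 0.775 m from the base axis. Payload 5.5 kg.
Tool frame: the origin (TCP) lies at the centre of the arm's flange, where the gripper is bolted on; the fingertips stand 182 mm ahead of it and the grasp point (between the pads) lies 163 mm ahead of it; z points along the fingers, y is the line along which they close (so a half turn about z gives the same grasp; the last joint's range is limited). The gripper opens to 88 mm and grips with 3 to 60 N. Pads are 20 mm wide; open, the fingers measure 115 mm over their backs; the gripper's body (75 mm by 178 mm) begins 61 mm behind the grasp point.
Start: joints at [-78.65, 5.22, 70.514, -0, 104.267, -3.249], TCP at [0.151, -0.581, 0.405] pointing down, gripper open.
Joint ranges: [-164.24, 164.24], [-49.07, 125.15], [9.68, 141.18], [-86.29, 266.29], [3.28, 154.24], [-151.56, 151.56]. Speed limits (degrees/s): [147.25, 147.25, 172.46, 180, 180, 180].

### API

Orientations are given as [roll, pitch, yaw] about the fixed x, y, z axes, in that order (R = Rz(yaw) Ry(pitch) Rx(roll)).
In Python, from station import r gives the robot as it stands. The module is installed in compiled form; this text tells all that it offers. Calls block until the motion is done:
- r.reach(position, orientation): joint-space move of the TCP to a pose.
- r.servo_line(position, rotation=None, speed=0.15): straight line of the TCP; rotation=None keeps the orientation; speed is the mean speed in m/s.
- r.move_joints(angles): joint-space move.
- r.let_go() and r.grab(squeeze=None): open the fingers fully, or close them until they stop; squeeze is the grip in N (None keeps the last).
- r.wait(seconds).
- r.inverse_kinematics(position, orientation): joint angles nearest the present ones, or None.
- r.sense(): the state.
- r.snapshot(name): name is "side" or "top"; returns a dict with "frame" (480x640x3 uint8, red, green, blue), "fx", "fy", "cx", "cy" (pixels), "R" (3x3) and "t" (3): a world point X has camera coordinates R X + t. Camera axes: x right, y down, z forward; pixel columns grow to the right and rows downward; lengths in m; the calibration is good to about 2 mm. A picture is of the moment at which its call begins. There is no depth.
A pose or a line that the arm cannot do raises r.IKError and nothing moves.
- r.hand_in(): hands the job in; it is judged then, once.
The state is a dict: "clock": time; "joints": joint angles; "joint_vel": joint speeds; "joint_torque": joint torques, N m; "tcp_pos": TCP position; "orientation": TCP orientation; "contact_force": force on the tool from outside, world axes, zero at the start; "torque": the same for the moment, N m; "opening": finger opening in m; "gripper_force": force on a finger pad.
Only numpy, scipy, OpenCV 4.12 (cv2) and the standard library are available. Lean on these libraries where they do the work, as an engineer would, in place of code of your own. Each camera call takes 0.05 s, during which the arm holds its last target. There are 200 camera calls.

## Working session

There is one attempt and no reset: what is moved stays moved. The work goes in short steps, each a Python script; the robot and the scene stay as the last script left them, time stands still between calls to the robot, and variables do not carry over. Pictures are saved under pics/ and viewed, at most 10 in all, crops included, and the job is handed in when it is done.

```bash
mkdir -p pics
python3 - <<'E'
from station import r
import cv2,pickle
for n in("top","side"):
    s=r.snapshot(n); pickle.dump(s,open(n+".pkl","wb")); cv2.imwrite(f"pics/{n}0.png",s["frame"][:,:,::-1])
    print(n,s["fx"],s["cx"],s["cy"],s["R"],s["t"], -s["R"].T@s["t"])
print(r.sense())
E
```

```text
top 548.9667625286722 320.45978590833107 244.21453280218043 [[ 5.58429756e-03 -9.99982518e-01  1.94417695e-03]
 [-9.84233564e-01 -5.84004138e-03 -1.76777220e-01]
 [ 1.76785484e-01 -9.26347607e-04 -9.84248970e-01]] [0.01008908 0.62810832 1.17094958] [0.41114206 0.01484179 1.26352155]
side 464.94460331618876 315.34975951275305 243.93322226684958 [[-0.7524017  -0.65864046 -0.00918855]
 [-0.35722014  0.4197131  -0.83440679]
 [ 0.55343063 -0.62452674 -0.55107249]] [0.46869262 0.29867095 0.64574186] [0.10196308 0.58662687 0.60937025]
{'clock': 0.1, 'joints': array([-7.86504770e+01,  5.25714235e+00,  7.05725904e+01, -5.43827536e-04,
        1.04267155e+02, -3.24903312e+00]), 'joint_vel': array([ 0.0221441 , -0.15953144, -0.16216226,  0.01820947,  0.03408658,
        0.10292713]), 'joint_torque': array([ 2.50767334e-03, -4.47858238e+01, -4.07570493e+01,  6.99958275e-02,
        2.84173916e-02, -1.11763109e-04]), 'tcp_pos': array([ 0.15122966, -0.58067874,  0.40366051]), 'orientation': array([-1.79903238e+02, -4.96476400e-03,  1.45984184e+01]), 'contact_force': array([-0.58554114, -0.61615154, -0.1170848 ]), 'torque': array([-0.03805303,  0.01750227, -0.03571713]), 'gripper_force': 0.0, 'opening': 0.08811974636704926}
```

View pics/top0.png

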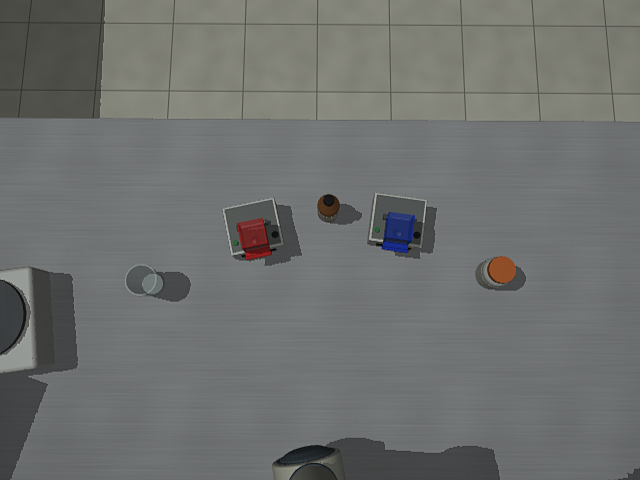

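View pics/side0.png

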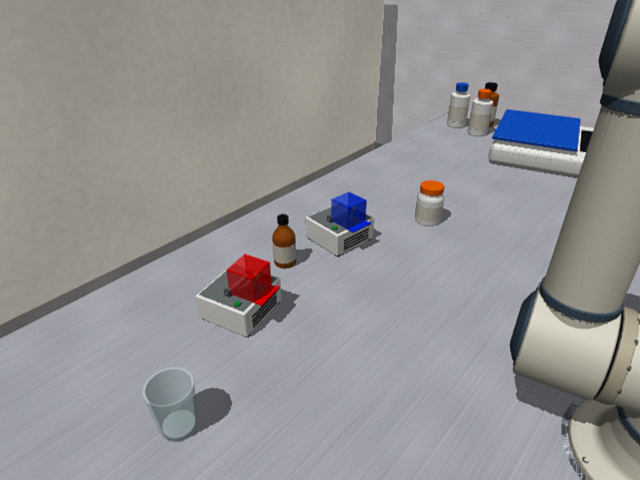

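The red box is in the top view around (253,228), with the bead's front edge near (257,255). The bottle is on its right at (328,207) and the beaker at (144,280). Next I'll zoom in and measure the panel and lip.

```bash
cat > h.py <<'E'
import numpy as np,cv2,pickle
def ray(s,uv,z):
    uv=np.atleast_2d(uv).astype(float); R,t=s["R"],s["t"]; c=-R.T@t
    d=np.c_[(uv[:,0]-s["cx"])/s["fx"],(uv[:,1]-s["cy"])/s["fy"],np.ones(len(uv))]@R
    return c+d*((z-c[2])/d[:,2])[:,None]
def proj(s,X):
    q=np.atleast_2d(X)@s["R"].T+s["t"]; return np.c_[s["fx"]*q[:,0]/q[:,2]+s["cx"],s["fy"]*q[:,1]/q[:,2]+s["cy"]]
E
python3 - <<'E'
from h import *
t=pickle.load(open("top.pkl","rb")); f=t["frame"].astype(int)
roi=np.zeros(f.shape[:2],bool); roi[190:265,215:292]=1
red=roi&(f[:,:,0]>f[:,:,1]+70)
br=roi&(f.min(2)>165)
m=(br).astype(np.uint8)
n,l,st,_=cv2.connectedComponentsWithStats(m); print(st[1:][st[1:,4]>15])
p=np.argwhere(br)[:,::-1]; 
w=ray(t,p,0.06)[:,:2]
print(cv2.minAreaRect((w*1000).astype(np.float32)))
h=cv2.convexHull(p.astype(np.int32)); print(cv2.approxPolyDP(h,2,True)[:,0])
pr=np.argwhere(red)[:,::-1]; hr=cv2.convexHull(pr.astype(np.int32)); print(cv2.approxPolyDP(hr,1.5,True)[:,0])
for u,v,nm in((215,190,"top"),):
    a=cv2.resize(t["frame"][190:265,215:292,::-1],None,fx=7.5,fy=7.5,interpolation=cv2.INTER_NEAREST); 
s=pickle.load(open("side.pkl","rb"));b=cv2.resize(s["frame"][250:340,190:290,::-1],None,fx=6,fy=6,interpolation=cv2.INTER_NEAREST)
cv2.imwrite("pics/c1.png",a);cv2.imwrite("pics/c2.png",b)
E
```

```text
[]
((667.8950805664062, 166.55789184570312), (104.40971374511719, 114.53990936279297), 12.38542652130127)
[[278 225]
 [232 253]
 [223 209]
 [273 200]]
[[270 254]
 [246 259]
 [241 246]
 [237 223]
 [261 218]]
```

View pics/c1.png

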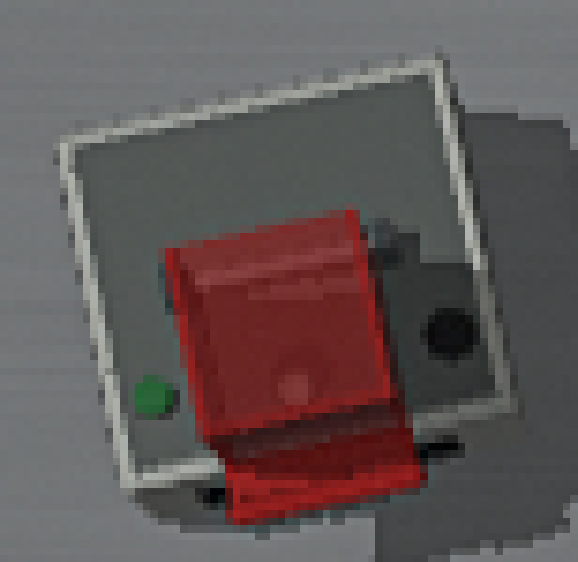

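The crop shows the panel rim and the bead clearly. In crop pixels the panel corners are rear-left (60,140), rear-right (442,57), front-right (517,408) and front-left (128,490). The bead's front edge runs from (232,522) to (425,482).

```bash
cat >> h.py <<'E'
from scipy.spatial.transform import Rotation as Ro
def tcp(B,yaw,phi,corner):
    """TCP pose for top corner of the fingertip end face at box (x,y,z) m; finger slopes down phi deg."""
    p=np.radians(phi); d=np.array([np.cos(p),0,-np.sin(p)]); n=np.array([np.sin(p),0,np.cos(p)])
    Rb=Ro.from_euler("z",yaw).as_matrix()
    P=np.array(corner)-.010*n-.182*d
    y=np.array([0,SY,0.]); x=np.cross(y,d)
    M=Rb@np.c_[x,y,d]
    return np.array([B[0],B[1],0])+Rb@P, Ro.from_matrix(M).as_euler("xyz",degrees=True)
SY=-1.
E
python3 - <<'E'
from h import *; import h
from station import r
t=pickle.load(open("top.pkl","rb"));s=pickle.load(open("side.pkl","rb"))
uv=np.array([[60,140],[442,57],[517,408],[128,490]])/7.5+[214.5,189.5]
w=ray(t,uv,.06)[:,:2]; m=np.array([[.056,.06],[.056,-.06],[-.056,-.06],[-.056,.06]])
H=(m-m.mean(0)).T@(w-w.mean(0)); yaw=np.arctan2(H[0,1]-H[1,0],H[0,0]+H[1,1])
Rb=Ro.from_euler("z",yaw).as_matrix()[:2,:2]; B=w.mean(0)
print("box",B,yaw,"res mm",(w-(m@Rb.T+B))*1e3)
bd=ray(t,np.array([[232,522],[425,482]])/7.5+[214.5,189.5],.064)[:,:2]
print("bead front in box",(bd-B)@Rb)
# red mask in side: lowest bead points predicted
X=np.array([[-.074,.028,.065],[-.074,-.028,.065],[-.056,.06,.06],[.056,.06,.06],[-.056,-.06,.06]]); X[:,:2]=X[:,:2]@Rb.T+B
q=proj(s,X);print(q)
f=s["frame"][:,:,::-1].copy()
for a in q: cv2.circle(f,tuple(int(round(v)) for v in a),0,(0,255,0),-1)
cv2.imwrite("pics/c3.png",cv2.resize(f[245:340,190:290],None,fx=6,fy=6,interpolation=cv2.INTER_NEAREST))
np.save("box.npy",[*B,yaw])
for SY in(1,-1):
    h.SY=SY
    for phi in(30,40,45,50):
        for c in([-.062,0,.053],[-.026,0,.089]):
            print(SY,phi,c[0],tcp(B,yaw,phi,c)[0].round(3),(lambda j: None if j is None else np.round(j,0))(r.inverse_kinematics(*tcp(B,yaw,phi,c))))
E
```

```text
box [0.6683034  0.16564517] 0.22288943884469206 res mm [[-1.13120827 -1.64988259]
 [-1.22782636  1.17339259]
 [ 0.58294514  1.4321643 ]
 [ 1.77608949 -0.9556743 ]]
bead front in box [[-0.0712098   0.03007177]
 [-0.07175314 -0.02780944]]
[[263.52006949 304.61075665]
 [280.262634   287.08199892]
 [244.92028361 314.30648323]
 [195.22426314 295.09638726]
 [281.27976122 277.19265554]]
1 30 -0.062 [0.449 0.116 0.135] [   9.  -30.  137.   14.   13. -106.]
1 30 -0.026 [0.484 0.124 0.171] [  10.  -26.  131.   11.   15. -102.]
1 40 -0.062 [0.466 0.12  0.162] [  9. -28. 130.   5.  27. -97.]
1 40 -0.026 [0.501 0.128 0.198] [ 10. -23. 123.   5.  30. -96.]
1 45 -0.062 [0.475 0.122 0.175] [ 10. -25. 126.   4.  34. -95.]
1 45 -0.026 [0.511 0.13  0.211] [ 10. -21. 119.   3.  37. -95.]
1 50 -0.062 [0.486 0.124 0.186] [ 10. -22. 122.   3.  41. -94.]
1 50 -0.026 [0.521 0.132 0.222] [ 10. -18. 115.   3.  43. -94.]
-1 30 -0.062 [0.449 0.116 0.135] [  9. -30. 137.  14.  13.  74.]
-1 30 -0.026 [0.484 0.124 0.171] [ 10. -26. 131.  11.  15.  78.]
-1 40 -0.062 [0.466 0.12  0.162] [  9. -28. 130.   5.  27.  83.]
-1 40 -0.026 [0.501 0.128 0.198] [ 10. -23. 123.   5.  30.  84.]
-1 45 -0.062 [0.475 0.122 0.175] [ 10. -25. 126.   4.  34.  85.]
-1 45 -0.026 [0.511 0.13  0.211] [ 10. -21. 119.   3.  37.  85.]
-1 50 -0.062 [0.486 0.124 0.186] [ 10. -22. 122.   3.  41.  86.]
-1 50 -0.026 [0.521 0.132 0.222] [ 10. -18. 115.   3.  43.  86.]
```

View pics/c3.png

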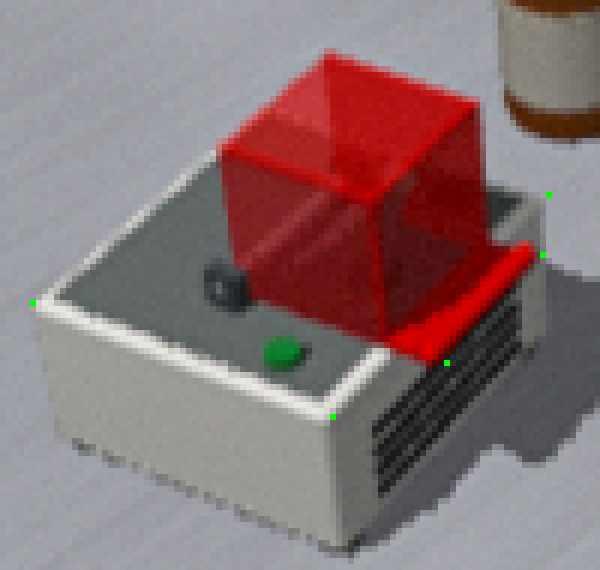

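The projected corners match the side view to within 1–2 px, so the box pose is good to about 2 mm. I'll shift the estimate 1.5 mm rearward to match the bead. Next is the approach under the bead, with fingers closed and sloping 45°.

```bash
cat >> h.py <<'E'
try:
    b=np.load("box.npy"); yaw=b[2]; B=b[:2]+.0015*np.array([np.cos(yaw),np.sin(yaw)])
except Exception: pass
def go(r,x,z,speed=.1,phi=45,y=0):
    p,o=tcp(B,yaw,phi,[x,y,z]); r.servo_line(p,o,speed); q=r.sense()
    f=Ro.from_euler("z",-yaw).apply(q["contact_force"])
    print(x,z,"F",f.round(2),"err",((q["tcp_pos"]-p)*1e3).round(1),"t",round(q["clock"],2)); return f
def pic(r,n,k,c,f=5):
    s=r.snapshot(n); u0,u1,v0,v1=c
    cv2.imwrite(f"pics/{k}.png",cv2.resize(s["frame"][v0:v1,u0:u1,::-1],None,fx=f,fy=f,interpolation=cv2.INTER_NEAREST))
E
python3 - <<'E'
from h import *; from station import r
r.grab(5)
print(r.sense()["opening"])
r.reach(*tcp(B,yaw,45,[-.14,0,.28]))
go(r,-.14,.044,.15)
go(r,-.063,.044,.08)
pic(r,"side","p1",(170,310,220,340))
E
```

```text
0.0004905296466211898
-0.14 0.044 F [-0.45 -0.2   0.24] err [0.3 0.1 1.1] t 5.98
-0.063 0.044 F [ 0.16 -0.49 -0.09] err [-0.2 -0.  -0.1] t 7.1
```

View pics/p1.png

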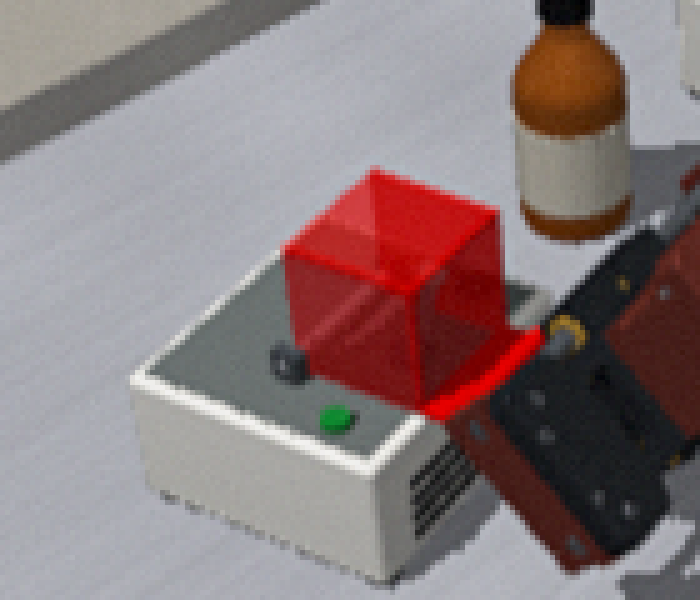

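The gripper body, as wide as the guard and more, hides the fingertip. Nothing is touching (force about 0) and the guard is still shut. Lifting now.

Run:
```python
from h import *; from station import r
go(r,-.063,.060,.06)
go(r,-.063,.080,.06)
go(r,-.058,.089,.06)
pic(r,"side","p2",(170,310,220,340))
s=r.snapshot("top"); cv2.imwrite("pics/p2t.png",cv2.resize(s["frame"][185:305,205:305,::-1],None,fx=5,fy=5))
a=cv2.imread("pics/p2.png");b=cv2.imread("pics/p2t.png"); b=b[:600]; cv2.imwrite("pics/p2c.png",cv2.resize(np.hstack([a,b]),None,fx=.66,fy=.66))
```

```text
-0.063 0.06 F [-0.95 -1.04 -0.23] err [0.1 0.  1. ] t 7.57
-0.063 0.08 F [-0.04 -1.02 -0.79] err [0.1 0.  0.7] t 8.05
-0.058 0.089 F [0.25 0.62 0.55] err [0.3 0.1 0.6] t 8.38
```

View pics/p2c.png

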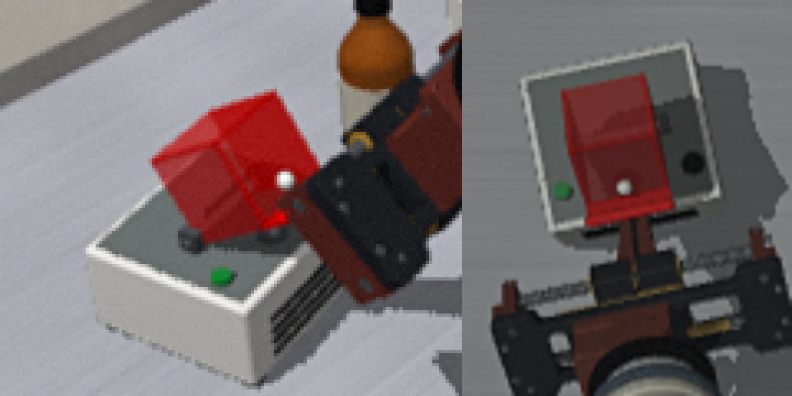

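The guard is up about 0.45 rad on the finger, and the white ball of the toggle can be seen still leaning forward. The bottle and box haven't moved. Now I'll push the toggle in small steps and check the force at each one.

Run:
```python
from h import *; from station import r
go(r,-.045,.089,.06)
for x in (-.036,-.031,-.028,-.026,-.0245,-.023):
    f=go(r,x,.089,.03)
    if f[0]<-6: break
pic(r,"side","p3",(170,310,220,340))
s=r.snapshot("top"); cv2.imwrite("pics/p3t.png",cv2.resize(s["frame"][185:305,205:305,::-1],None,fx=5,fy=5))
a=cv2.imread("pics/p3.png");b=cv2.imread("pics/p3t.png"); cv2.imwrite("pics/p3c.png",cv2.resize(np.hstack([a,b]),None,fx=.66,fy=.66))
```

```text
-0.045 0.089 F [ 0.5   0.24 -0.74] err [ 0.   0.  -0.4] t 8.84
-0.036 0.089 F [ 0.65 -0.38 -0.22] err [0.1 0.  0. ] t 9.29
-0.031 0.089 F [-0.02 -0.49  0.1 ] err [ 0.1  0.  -0.2] t 9.61
-0.028 0.089 F [-0.54  0.14  0.42] err [ 0.1  0.  -0.2] t 9.86
-0.026 0.089 F [-0.7   0.47 -1.25] err [-0.   0.  -0.3] t 10.11
-0.0245 0.089 F [-8.02  0.42  1.86] err [-0.4 -0.  -0.4] t 10.36
```

View pics/p3c.png

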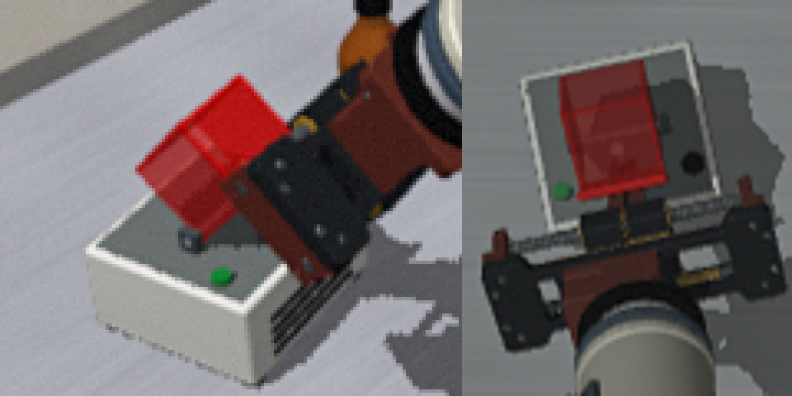

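The toggle hit its rear stop: the force jumped to 8 N at x = -24.5 mm, close to the predicted -26 mm. The guard is at about 0.8 rad and the box hasn't moved. Now I'll withdraw along the finger axis so the guard drops.

Run:
```python
from h import *; from station import r
go(r,-.0265,.089,.03)
go(r,-.0245-.15,.089+.15,.2)
go(r,-.28,.32,.2)
r.wait(.5)
pic(r,"side","p4",(170,310,220,340))
s=r.snapshot("top"); cv2.imwrite("pics/p4t.png",cv2.resize(s["frame"][185:305,205:305,::-1],None,fx=5,fy=5))
a=cv2.imread("pics/p4.png");b=cv2.imread("pics/p4t.png"); cv2.imwrite("pics/p4c.png",cv2.resize(np.hstack([a,b]),None,fx=.66,fy=.66))
```

```text
-0.0265 0.089 F [ 0.23 -0.3   0.29] err [0.1 0.  0.3] t 10.71Traceback (most recent call last):
  File "<stdin>", line 3, in <module>
  File "h.py", line 22, in go
    p,o=tcp(B,yaw,phi,[x,y,z]); r.servo_line(p,o,speed); q=r.sense()
                                ~~~~~~~~~~~~^^^^^^^^^^^
station.IKError: the arm cannot follow that straight line within its joint ranges
```

Run:
```python
from h import *; from station import r
for k in (.1,.08,.065):
    try: go(r,-.0245-k,.089+k,.2); break
    except r.IKError: print("no",k)
for x,z,ph in ((-.15,.25,60),(-.15,.22,70),(-.13,.25,75)):
    try: go(r,x,z,.15,phi=ph); break
    except r.IKError: print("no",x,z,ph)
r.wait(.5)
pic(r,"side","p4",(170,310,220,340))
s=r.snapshot("top"); cv2.imwrite("pics/p4t.png",cv2.resize(s["frame"][185:305,205:305,::-1],None,fx=5,fy=5))
a=cv2.imread("pics/p4.png");b=cv2.imread("pics/p4t.png"); cv2.imwrite("pics/p4c.png",cv2.resize(np.hstack([a,b]),None,fx=.66,fy=.66))
```

```text
-0.1245 0.189 F [ 0.91 -0.27 -0.12] err [ 0.2  0.  -0.7] t 11.56
-0.15 0.25 F [ 0.39 -1.39 -0.48] err [ 0.4  0.1 -1.9] t 12.32
```

View pics/p4c.png

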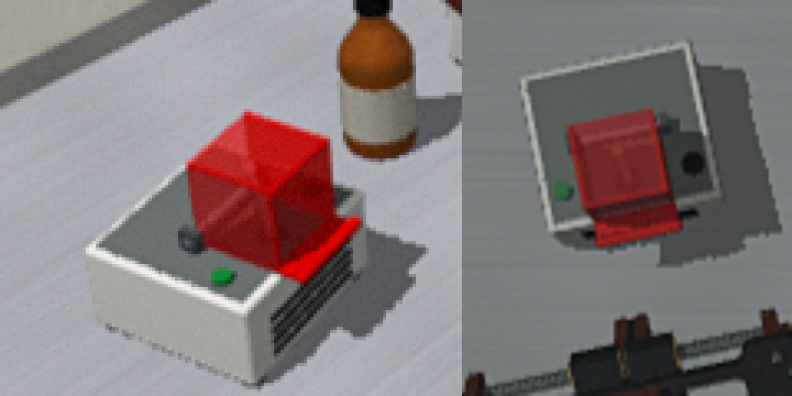

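The guard is shut again, the box and bottle are where they were, and the rod now shows through the roof leaning to the rear. The robot is clear of everything.

```bash
python3 -c "
from station import r
print(r.hand_in())"
```

```text
the job is handed in; nothing more can be done
None
```

I handed the job in at about 13 s on the robot's clock: the red box's toggle was pushed to its rear stop with the guard held up, the guard dropped shut, and the red box and bottle looked unmoved in the last pictures; the verdict was not shown.

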